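# Swap the stands so the jewellery case can shut

## Task

A tall display stand has been left in the open jewellery case, so its lid cannot shut. Swap it with the low stand: the low one goes upright into the case, and the tall one from the case goes upright on the middle of the marble tile where the low one stood; then shut the lid fully. Leave the other tall stand where it is, knock nothing over and do not disturb the bottle, the hammer or the dish.

Things in the scene. Friction and masses are not known exactly. Their poses are not given: they have to be found in the camera images.
- case: dark wooden jewellery case, fixed to the bench, open on top: 170 x 170 mm outside, 90 mm high, walls 5 mm; its grey inner floor is 12 mm above the bench and measures 160 x 160 mm. Origin: centre of its underside; its -x axis points to its front, the lid is hinged along its +x (rear) top edge. One tall stand, tbar or cone, stands in it at the start
- case_lid (a joint): hinge of the case's lid, rad: 0 shut, grows as it opens upward; about 1.57 is upright, the stop is at 1.9. It starts open and the stiff hinge stays where it is left. The lid is a dark wooden panel 170 x 170 mm, 8 mm thick, without a handle: push or pull it by its panel or edges
- case_lid_hinge (a point): middle of the lid's hinge line, at the rear top edge of the case; the hinge line runs along the case's y axis. The shut lid reaches from here 170 mm towards the case's front (-x)
- tile_a: marble tile, 100 x 100 mm, 12 mm thick, fixed; origin: centre of its underside. Each of the two tiles carries one stand at the start
- tile_b: second marble tile, the same as tile_a
- low: low display stand of light wood, 60 mm high: round foot 68 mm across and 12 mm thick, above it a round stub 54 mm across at the bottom, 50 mm at 48 mm height, with rounded top. Origin: centre of its underside, z up along it. 0.14 kg. Starts on one of the tiles
- tbar: tall T-bar bracelet stand of light wood, 125 mm high: round foot 68 mm across and 12 mm thick, post 20 mm across, on top a level round bar 26 mm across and 90 mm long along its x axis, bar's axis 112 mm above the underside. Origin: centre of its underside, z up. 0.18 kg. Starts in the case or on a tile
- cone: tall slender ring cone of light wood, 131 mm high: round foot 68 mm across and 12 mm thick, cone 40 mm across at 12 mm height tapering to 26 mm at 122 mm height. Origin: centre of its underside, z up. 0.18 kg. Starts in the case or on a tile
- bottle: bystander: glass bottle, 56 mm across, 130 mm high; origin: centre of its underside
- hammer: bystander: hammer lying on the bench, 200 mm long along its x axis, head at +x; origin: underneath it
- dish: bystander: small white bowl, 80 mm across, 30 mm high; origin: centre of its underside
Mind the look-alikes: they are no part of the job. Of the things shaped like the case, the wooden one is meant.

How it is judged:
By the outcome, as a careful person would: the job done as asked, in the order asked, and still so for the second after the job is handed in, with the robot touching nothing.
It also fails if it takes over 72 s, if anything falls off the work surface, if the arm or the gripper's body presses on something with over 40 N, if the wrist force passes 120 N, or if a joint passes its speed limit or range.

## Robot

A 6-joint arm with a two-finger parallel gripper is mounted at the origin on the work surface. World frame = base frame: x ahead of the robot, y to its left, z up, the work surface at z = 0. Lengths are in m, angles in rad, forces in N, time in s.
With the tool pointing down it reaches from about 0.35 to 0.925 m from the base axis. Payload 6.4 kg.
Tool frame: the origin (TCP) lies on the centre line of the jaws, within the pads' length; the fingertips stand 22 mm ahead of it and the grasp point (between the pads) lies 3 mm ahead of it (arm.tip_extent is the distance from the TCP to the fingertips, in m); z points along the fingers, y is the line along which they close (so a half turn about z gives the same grasp; the last joint's range is limited). The gripper opens to 94 mm and grips with 3 to 60 N. Pads are 16 mm wide; open, the fingers measure 119 mm over their backs; the gripper's body (75 mm by 177 mm) begins 78 mm behind the grasp point.
Start: joints at [-1.497, 0.245, 1.558, -0, 1.339, -0.174], TCP at [0.159, -0.63, 0.227] pointing down, gripper open.
Joint ranges: [-3.13, 3.13], [-1.02, 2.26], [0.13, 2.54], [-0.95, 4.09], [0.21, 2.88], [-2.74, 2.74]. Speed limits (rad/s): [2.57, 2.57, 3.14, 3.14, 3.14, 3.14].

## Interface

Orientations are given as a unit quaternion [x, y, z, w].
In Python, from cell import telemetry, camera, hand_in, arm gives the robot as it stands.
- The arm moves only by the tool drive_tool, never from a script. Its argument "steps" is one flat list of numbers, 7 for each row, row after row: the turn, a rotation vector about the tool's x, y, z in units of 0.08 rad (1.0 is 0.08 rad), then the shift along the tool's x, y, z in units of 0.03 m (1.0 is 0.03 m), then the opening, from 0 (shut) to 1 (fully open). A call has 1 to 5 rows; each row shifts and turns the commanded pose from where the row before left it, along the tool's axes as they then stand; what a row does not reach is not made up. A row lasts 1/12 s, in which the tool goes at most 41.7 mm and 7.16 degrees, less where a joint would pass 70% of its speed; a pose out of reach is approached as far as the arm can. A call with a number of a shift or a turn outside -1 to 1 is refused whole. A call with a gripper value outside its range is refused whole. The fingers move at their own pace and stop on an object; "newtons" is the grip in N (left out, the last holds). Time passes only in rows, so rows that do not move let the fingers close. It gives the time, the measured TCP pose, the force, the opening and the grip force at its end, in the units of the state.
- telemetry.read_state(): the state, without advancing time (a new reading comes with each control period).
- camera(name): name is "side" or "top" or "wrist"; returns a dict with "pixels" (480x640x3 uint8, blue, green, red), "depth" (480x640 float32, m along the optical axis (not along the pixel's ray), 0 where there is no reading), "mtx" (3x3 intrinsics, pixels), "origin" and "attitude" of the camera in the world. Camera axes: x right, y down, z forward; pixel columns grow to the right and rows downward; lengths in m; the calibration is good to about 2 mm. A picture is of the moment at which its call begins.
- hand_in(): hands the job in; it is judged then, once.
The state is a dict: "clock": time; "joint_pos": joint angles; "joint_vel": joint speeds; "effort": joint torques, N m; "tcp_pos": TCP position; "ee_rot": TCP orientation; "contact_force": force on the tool from outside, world axes, zero at the start; "moment": the same for the moment, N m; "gripper_width": opening from 0.0 (shut) to 1.0 (fully open); "finger_force": force on a finger pad.
Only numpy, scipy, OpenCV 4.12 (cv2) and the standard library are available. Lean on these libraries where they do the work, as an engineer would, in place of code of your own. Each camera call takes 0.05 s, during which the arm holds its last target. There are 200 camera calls.

## Working session

There is one attempt and no reset: what is moved stays moved. The work goes in short steps, Python scripts to look and compute and a tool call to move; the robot and the scene stay as the last step left them, time stands still between calls to the robot, and variables do not carry over. Pictures are saved under pics/ and viewed, at most 10 in all, crops included, and the job is handed in when it is done.

Besides the shell and the picture viewer there is one more tool, called after ">>>" by a JSON object that holds its "method" and its "body". drive_tool: Moves the arm, as the interface text tells. Shifts and turns lie within -1 to 1; 1 stands for 0.03 m of shift or 0.08 rad of turn. Its arguments: {"type":"object","properties":{"steps":{"type":"array"},"newtons":{"type":"number"}},"required":["steps"]}

```bash
ls; mkdir -p pics
cat > h.py <<'E'
import numpy as np, cv2
from cell import telemetry, camera, hand_in, arm
from scipy.spatial.transform import Rotation as R
def rot(a):
    a=np.array(a,float)
    return a if a.shape==(3,3) else R.from_quat(a).as_matrix()
def cloud(c):
    K=c["mtx"];d=c["depth"];v,u=np.mgrid[:480,:640]
    p=np.stack([(u-K[0][2])/K[0][0]*d,(v-K[1][2])/K[1][1]*d,d],-1)
    w=p@rot(c["attitude"]).T+np.array(c["origin"]); w[d==0]=np.nan
    return w
E
python3 - <<'E'
from h import *
print(telemetry.read_state()); print([a for a in dir(arm) if a[0]!='_'])
for n in("top","side"):
    c=camera(n); cv2.imwrite(f"pics/{n}0.png",c["pixels"]); np.savez(f"pics/{n}0.npz",**c); print(n,c["origin"],c["attitude"])
E
```

```text
pics
{'clock': 0.0, 'joint_pos': array([-1.49711303e+00,  2.45797975e-01,  1.55899833e+00, -2.19852891e-05,
        1.33867609e+00, -1.74076569e-01]), 'joint_vel': array([ 0.00262852,  0.00036038,  0.00134529,  0.00047688,  0.00059307,
       -0.00034106]), 'effort': array([ 3.01974826e-03, -4.15829480e+01, -3.14601159e+01,  6.85814372e-02,
        3.31970269e-02, -1.44636178e-04]), 'tcp_pos': array([ 0.15937517, -0.62958922,  0.22636404]), 'ee_rot': array([ 9.92335937e-01,  1.23565792e-01,  3.64765058e-05, -9.39222424e-04]), 'contact_force': array([ 0.31860436, -0.95989853,  0.07962216]), 'moment': array([-0.01515662, -0.0349275 ,  0.0330697 ]), 'finger_force': 0.0, 'gripper_width': 0.9997354376832712}
['PlanningError', 'tip_extent']
top [0.42213597 0.02424418 1.0852799 ] [-0.70376591  0.70606512 -0.05886871  0.05215422]
side [0.2213503  0.87074274 0.76757484] [-0.1839524   0.87285359 -0.44362229  0.08652973]
```

View pics/top0.png

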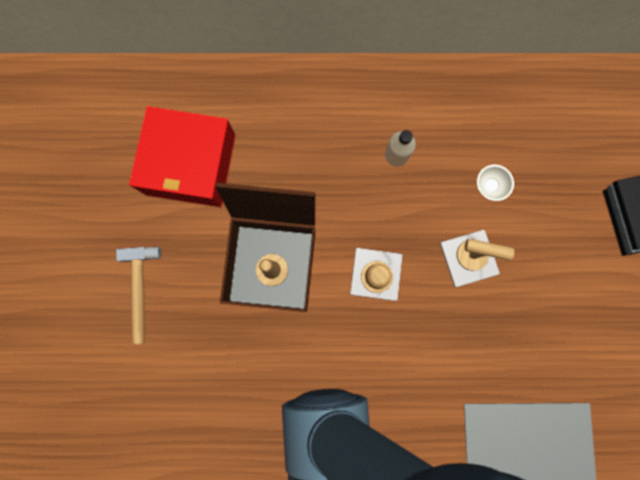

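View pics/side0.png

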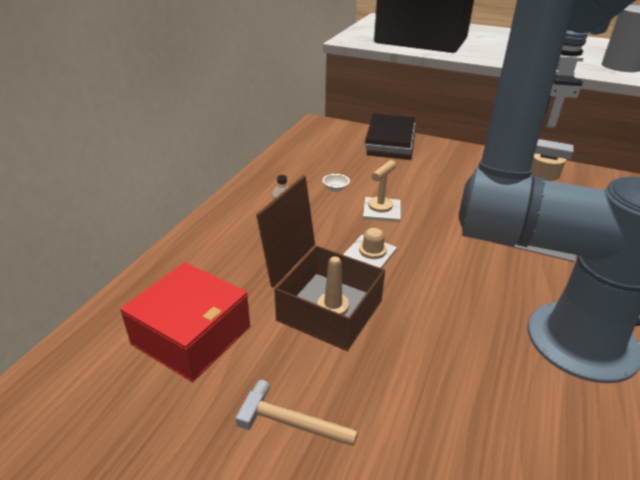

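The top view shows these objects, with pixels in (col, row):

- **Case candidates:** dark wooden open case (270,265), red box (183,155) and black box (625,215). I choose the wooden one.
- **Stand candidates:**
  - Cone in the case at (270,268), which is the tall one to move.
  - Low stub on a tile at (377,276), which is the low stand.
  - T-bar on the other tile at (475,254), which stays.
  - Something wooden near the gripper in the side view at (548,165), not on a tile, so not part of the job.
- **Bystanders:** bottle (400,148), dish (495,183), hammer (138,290).

Next I measure.

Run:
```python
from h import *
c=dict(np.load("pics/top0.npz")); w=cloud(c); im=c["pixels"]
def box(u0,u1,v0,v1,z0,z1):
    s=w[v0:v1,u0:u1].reshape(-1,3); s=s[(s[:,2]>z0)&(s[:,2]<z1)]; return s
def rect(s):
    r=cv2.minAreaRect((s[:,:2]*1000).astype(np.float32)); return r,len(s)
def circ(s): return np.round(cv2.minEnclosingCircle((s[:,:2]*1000).astype(np.float32)),1) if 0 else cv2.minEnclosingCircle((s[:,:2]*1000).astype(np.float32))
print("bench z",np.nanmedian(w[330:380,200:260,2]))
print("rim",rect(box(215,320,215,315,.08,.1)))
print("floor",rect(box(222,315,225,310,.005,.02)))
print("tileL",rect(box(345,410,240,305,.006,.018)), "foot/low",circ(box(345,410,240,305,.021,.03)),"top",circ(box(345,410,240,305,.06,.08)),box(345,410,240,305,.03,.09)[:,2].max())
print("tileT",rect(box(435,505,225,295,.006,.018)))
print("bar",rect(box(435,525,225,295,.11,.16)))
s=box(245,300,240,300,.1,.17);print("conetop",circ(s),s[:,2].max(), "foot",circ(box(245,300,240,300,.021,.03)))
s=box(210,320,180,235,.11,.4);print("lid",s.min(0),s.max(0)); 
q=s-s.mean(0);print("lid normal",np.linalg.svd(q,full_matrices=False)[2][2])
for n,b in dict(bottle=(380,420,125,170,.02,.2),dish=(470,520,160,205,.008,.05),hammer=(110,165,240,350,.008,.06),red=(125,240,100,205,.03,.3),mat=(460,600,400,480,.001,.3)).items():
    s=box(*b); print(n,s.min(0).round(3),s.max(0).round(3))
s=dict(np.load("pics/side0.npz")); ws=cloud(s); print("side obj",ws[160:176:5,548])
crop=cv2.resize(im[170:320,205:410],None,fx=3.5,fy=3.5); cv2.imwrite("pics/crop1.png",crop)
```

```text
bench z 0.0007510955223317684
rim (((503.6187438964844, 130.4013671875), (170.5775909423828, 172.48814392089844), 84.05477905273438), 1101)
floor (((497.4687805175781, 123.06303405761719), (177.18365478515625, 169.55282592773438), 84.18659210205078), 4825)
tileL (((488.4427185058594, -98.29827117919922), (121.10320281982422, 137.32542419433594), 5.429508209228516), 1399) foot/low ((480.9298400878906, -92.68519592285156), 33.86820602416992) top ((480.8454895019531, -92.56853485107422), 24.550331115722656) 0.07751613617793374
tileT (((519.872802734375, -292.3818359375), (128.82626342773438, 120.6716537475586), 3.653210401535034), 1307)
bar (((526.6423950195312, -297.477783203125), (90.28660583496094, 25.727096557617188), 78.02867126464844), 654)
conetop ((495.571044921875, 127.97593688964844), 14.712305068969727) 0.14624262397056065 foot ((496.1315612792969, 129.03762817382812), 33.79133987426758)
lid [0.58140921 0.03463958 0.11034147] [0.62750265 0.20445589 0.26309816]
lid normal [-0.98194027  0.10237006  0.1591027 ]
bottle [ 0.724 -0.171  0.02 ] [ 0.78  -0.117  0.135]
dish [ 0.644 -0.391  0.008] [ 0.721 -0.307  0.035]
hammer [0.345 0.367 0.008] [0.547 0.456 0.034]
red [0.605 0.162 0.03 ] [0.827 0.411 0.262]
mat [ 0.07  -0.552  0.001] [ 0.226 -0.257  0.012]
side obj [[ 0.11823704 -0.68355952  0.06106414]
 [ 0.11528057 -0.66426704  0.05393521]
 [ 0.11051476 -0.67100306  0.03466503]
 [ 0.10649238 -0.66666468  0.02046158]]
```

View pics/crop1.png

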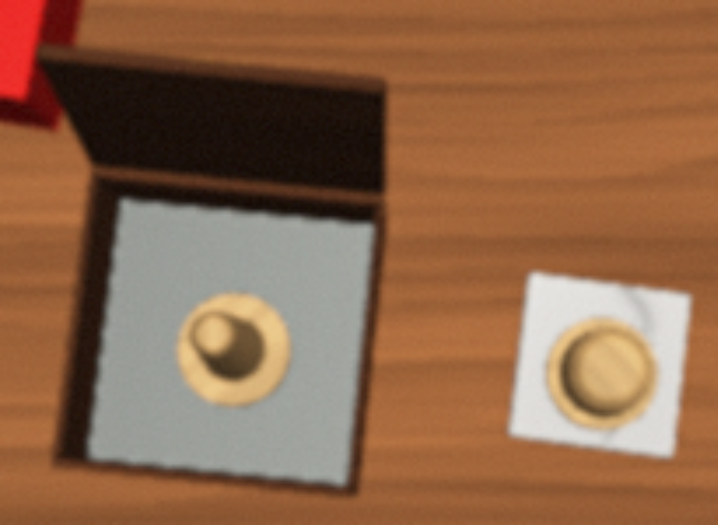

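The crop confirms it: the cone is in the dark case (crop px 225,345) and the low stub is on the marble tile (605,370). I'll refine the tile centre and set up the distance helper.

```bash
cat >> h.py <<'E'
def go(x,y,z,yaw=-0.105):
    s=telemetry.read_state(); M=R.from_quat(s["ee_rot"]); 
    T=R.from_euler('z',yaw)*R.from_rotvec([np.pi,0,0])
    print("clk",round(s["clock"],2),"tcp",s["tcp_pos"].round(4),"F",s["contact_force"].round(1),"w",round(s["gripper_width"],3))
    print("turn u",((M.inv()*T).as_rotvec()/.08).round(2),"shift u (cur)",(M.inv().apply(np.array([x,y,z])-s["tcp_pos"])/.03).round(2),"(final)",(T.inv().apply(np.array([x,y,z])-s["tcp_pos"])/.03).round(2))
def onplane(c,u,v,z):
    K=np.array(c["mtx"]);d=rot(c["attitude"])@np.linalg.solve(K,[u,v,1]);o=np.array(c["origin"]);return (o+d*(z-o[2])/d[2])
E
python3 - <<'E'
from h import *
c=dict(np.load("pics/top0.npz")); hsv=cv2.cvtColor(c["pixels"],cv2.COLOR_BGR2HSV)
m=((hsv[...,1]<50)&(hsv[...,2]>150)).astype(np.uint8); 
for (u0,u1,v0,v1) in((340,412,240,308),(435,505,222,295)):
    mm=np.zeros_like(m); mm[v0:v1,u0:u1]=m[v0:v1,u0:u1]
    p=np.argwhere(mm)[:,::-1].astype(np.float32); h=cv2.convexHull(p); r=cv2.minAreaRect(h)
    q=[onplane(c,*k,.012) for k in cv2.boxPoints(r)]; q=np.array(q); print(r,q.mean(0).round(4),np.linalg.norm(q[0]-q[1]),np.linalg.norm(q[1]-q[2]),np.degrees(np.arctan2(*(q[1]-q[0])[[1,0]])))
go(.496,.1285,.22)
E
```

```text
((376.1421813964844, 273.90985107421875), (47.33814239501953, 47.20880126953125), 7.431407928466797) [ 0.4864 -0.0924  0.012 ] 0.10051830097298904 0.10143873197623485 -8.142378716165924
((469.7500305175781, 257.75), (48.06661605834961, 45.85302734375), 71.56504821777344) [ 0.5203 -0.2939  0.012 ] 0.1006366206689846 0.10225881851193766 -71.85622091299082
clk 0.1 tcp [ 0.1594 -0.6296  0.2265] F [-0.8 -0.6  0.4] w 0.998
turn u [-0.02  0.    4.41] shift u (cur) [ 17.07 -21.75   0.26] (final) [  8.51 -26.31   0.22]
```

>>> {"method": "drive_tool", "body": {"steps": [0, 0, 0.88, 0.3, -1, 0, 1, 0, 0, 0.88, 0.3, -1, 0, 1, 0, 0, 0.88, 0.3, -1, 0, 1, 0, 0, 0.88, 0.3, -1, 0, 1, 0, 0, 0.88, 0.3, -1, 0, 1], "newtons": 20}}

```text
clock: 0.52
tcp_pos: [0.1879, -0.4752, 0.2267]
ee_rot: [0.999, -0.054, -0.0, -0.001]
contact_force: [0.6, 0.2, 0.2]
gripper_width: 1.002
finger_force: 0.0
```

>>> {"method": "drive_tool", "body": {"steps": [0, 0, 0, 0.33, -1, 0, 1, 0, 0, 0, 0.33, -1, 0, 1, 0, 0, 0, 0.33, -1, 0, 1, 0, 0, 0, 0.33, -1, 0, 1, 0, 0, 0, 0.33, -1, 0, 1]}}

```text
clock: 0.93
tcp_pos: [0.2531, -0.3312, 0.227]
ee_rot: [0.999, -0.052, -0.0, -0.0]
contact_force: [0.9, 0.8, 0.1]
gripper_width: 0.997
finger_force: 0.0
```

>>> {"method": "drive_tool", "body": {"steps": [0, 0, 0, 0.33, -1, 0, 1, 0, 0, 0, 0.33, -1, 0, 1, 0, 0, 0, 0.33, -1, 0, 1, 0, 0, 0, 0.33, -1, 0, 1, 0, 0, 0, 0.33, -1, 0, 1]}}

```text
clock: 1.35
tcp_pos: [0.3178, -0.1873, 0.2272]
ee_rot: [0.999, -0.052, 0.0, -0.0]
contact_force: [-0.1, 1.0, -0.1]
gripper_width: 1.001
finger_force: 0.0
```

>>> {"method": "drive_tool", "body": {"steps": [0, 0, 0, 0.33, -1, 0, 1, 0, 0, 0, 0.33, -1, 0, 1, 0, 0, 0, 0.33, -1, 0, 1, 0, 0, 0, 0.33, -1, 0, 1, 0, 0, 0, 0.33, -1, 0, 1]}}

```text
clock: 1.77
tcp_pos: [0.3826, -0.0431, 0.2273]
ee_rot: [0.999, -0.052, 0.0, 0.0]
contact_force: [0.6, -0.4, 0.8]
gripper_width: 0.999
finger_force: 0.0
```

>>> {"method": "drive_tool", "body": {"steps": [0, 0, 0, 0.45, -0.87, 0, 1, 0, 0, 0, 0.45, -0.87, 0, 1, 0, 0, 0, 0.45, -0.87, 0, 1, 0, 0, 0, 0.45, -0.87, 0, 1, 0, 0, 0, 0.45, -0.87, 0, 1]}}

```text
clock: 2.18
tcp_pos: [0.4635, 0.0795, 0.227]
ee_rot: [0.999, -0.052, -0.0, 0.0]
contact_force: [0.1, -0.6, 0.8]
gripper_width: 0.998
finger_force: 0.0
```

>>> {"method": "drive_tool", "body": {"steps": [0, 0, 0, 0.45, -0.87, 0, 1, 0, 0, 0, 0.45, -0.87, 0, 1, 0, 0, 0, 0, 0, 0, 1, 0, 0, 0, 0, 0, 0, 1]}}

```text
clock: 2.52
tcp_pos: [0.4953, 0.1278, 0.2267]
ee_rot: [0.999, -0.051, -0.001, 0.0]
contact_force: [0.2, 0.0, -0.9]
gripper_width: 0.996
finger_force: 0.0
```

Run:
```python
from h import *
go(.496,.1285,.125)
c=camera("wrist"); cv2.imwrite("pics/w1.png",c["pixels"]); w=cloud(c); s=w.reshape(-1,3)
s=s[(s[:,2]>.10)&(s[:,2]<.16)&(abs(s[:,0]-.496)<.04)&(abs(s[:,1]-.128)<.04)]; print(len(s)); 
if len(s): print(s.min(0),s.max(0))
```

```text
clk 2.52 tcp [0.4953 0.1278 0.2267] F [ 0.2  0.  -0.9] w 0.996
turn u [0.01 0.02 0.04] shift u (cur) [ 0.03 -0.03  3.39] (final) [ 0.02 -0.03  3.39]
1356
[0.4854058  0.11447216 0.10001689] [0.51278685 0.14343193 0.14538937]
```

View pics/w1.png

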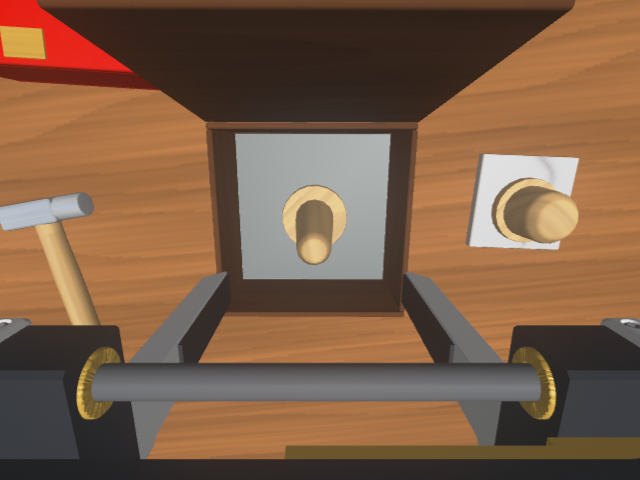

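The wrist view shows the cone tip at (313,248), centred between the fingers, with clearance to the lid. I'll descend and grip.

>>> {"method": "drive_tool", "body": {"steps": [0, 0, 0, 0.05, -0.03, 0.85, 1, 0, 0, 0, 0, 0, 0.85, 1, 0, 0, 0, 0, 0, 0.85, 1, 0, 0, 0, 0, 0, 0.85, 1, 0, 0, 0, 0, 0, 0, 1]}}

```text
clock: 2.98
tcp_pos: [0.4927, 0.1264, 0.1204]
ee_rot: [0.999, -0.053, -0.005, 0.001]
contact_force: [-0.4, 0.8, -0.6]
gripper_width: 1.001
finger_force: 0.0
```

>>> {"method": "drive_tool", "body": {"steps": [0, 0, 0, 0, 0, 0, 0.2, 0, 0, 0, 0, 0, 0, 0.2, 0, 0, 0, 0, 0, 0, 0.2, 0, 0, 0, 0, 0, 0, 0.2, 0, 0, 0, 0, 0, 0, 0.2], "newtons": 20}}

```text
clock: 3.4
tcp_pos: [0.498, 0.1277, 0.1269]
ee_rot: [0.999, -0.052, 0.001, -0.0]
contact_force: [-0.5, -0.3, -0.2]
gripper_width: 0.683
finger_force: 0.0
```

>>> {"method": "drive_tool", "body": {"steps": [0, 0, 0, 0, 0, 0, 0.1, 0, 0, 0, 0, 0, 0, 0.1, 0, 0, 0, 0, 0, 0, 0.1, 0, 0, 0, 0, 0, 0, 0.1, 0, 0, 0, 0, 0, 0, 0.1]}}

```text
clock: 3.82
tcp_pos: [0.4971, 0.1278, 0.1254]
ee_rot: [0.999, -0.052, -0.0, -0.0]
contact_force: [-0.3, 1.0, 0.8]
gripper_width: 0.326
finger_force: 0.4
```

>>> {"method": "drive_tool", "body": {"steps": [0, 0, 0, 0, 0, 0, 0, 0, 0, 0, 0, 0, 0, 0, 0, 0, 0, 0, 0, 0, 0, 0, 0, 0, 0, 0, 0, 0, 0, 0, 0, 0, 0, 0, 0], "newtons": 25}}

```text
clock: 4.23
tcp_pos: [0.4971, 0.1279, 0.1255]
ee_rot: [0.999, -0.052, 0.0, -0.0]
contact_force: [0.1, 0.8, 0.6]
gripper_width: 0.298
finger_force: 25.0
```

>>> {"method": "drive_tool", "body": {"steps": [0, 0, 0, 0, 0, -0.1, 0, 0, 0, 0, 0, 0, -0.2, 0, 0, 0, 0, 0, 0, -0.3, 0, 0, 0, 0, 0, 0, -0.3, 0, 0, 0, 0, 0, 0, -0.1, 0]}}

```text
clock: 4.65
tcp_pos: [0.4982, 0.1278, 0.1577]
ee_rot: [0.999, -0.052, 0.002, -0.0]
contact_force: [0.3, -0.3, -1.7]
gripper_width: 0.304
finger_force: 24.9
```

>>> {"method": "drive_tool", "body": {"steps": [0, 0, 0, 0, 0, -0.4, 0, 0, 0, 0, 0, 0, -0.7, 0, 0, 0, 0, 0, 0, -0.7, 0, 0, 0, 0, 0, 0, -0.4, 0, 0, 0, 0, 0, 0, -0.1, 0]}}

```text
clock: 5.07
tcp_pos: [0.4986, 0.1278, 0.2278]
ee_rot: [0.999, -0.052, 0.003, -0.0]
contact_force: [0.2, -1.2, -1.5]
gripper_width: 0.302
finger_force: 24.9
```

>>> {"method": "drive_tool", "body": {"steps": [0, 0, 0, -0.25, 0.3, 0, 0, 0, 0, 0, -0.5, 0.6, 0, 0, 0, 0, 0, -0.6, 0.75, 0, 0, 0, 0, 0, -0.6, 0.75, 0, 0, 0, 0, 0, -0.6, 0.75, 0, 0]}}

```text
clock: 5.48
tcp_pos: [0.4096, 0.0413, 0.2234]
ee_rot: [0.999, -0.052, -0.001, -0.0]
contact_force: [0.4, 0.0, -1.5]
gripper_width: 0.302
finger_force: 24.9
```

>>> {"method": "drive_tool", "body": {"steps": [0, 0, 0, -0.5, 0.6, 0, 0, 0, 0, 0, -0.4, 0.5, 0, 0, 0, 0, 0, -0.2, 0.25, 0, 0, 0, 0, 0, 0, 0, 0.1, 0, 0, 0, 0, 0, 0, 0.3, 0]}}

```text
clock: 5.9
tcp_pos: [0.3751, 0.0047, 0.2131]
ee_rot: [0.999, -0.053, 0.002, 0.0]
contact_force: [0.2, 0.9, -1.3]
gripper_width: 0.301
finger_force: 24.9
```

>>> {"method": "drive_tool", "body": {"steps": [0, 0, 0, 0, 0, 0.6, 0, 0, 0, 0, 0, 0, 0.6, 0, 0, 0, 0, 0, 0, 0.5, 0, 0, 0, 0, 0, 0, 0.4, 0, 0, 0, 0, 0, 0, 0.2, 0]}}

```text
clock: 6.32
tcp_pos: [0.3732, 0.006, 0.1408]
ee_rot: [0.999, -0.051, -0.002, -0.001]
contact_force: [-0.5, 0.3, -2.6]
gripper_width: 0.302
finger_force: 24.9
```

>>> {"method": "drive_tool", "body": {"steps": [0, 0, 0, 0, 0, 0.3, 0, 0, 0, 0, 0, 0, 0.3, 0, 0, 0, 0, 0, 0, 0.15, 0, 0, 0, 0, 0, 0, 0, 0, 0, 0, 0, 0, 0, 0, 0]}}

```text
clock: 6.73
tcp_pos: [0.3743, 0.0049, 0.121]
ee_rot: [0.999, -0.052, -0.0, -0.0]
contact_force: [0.5, -0.3, -2.0]
gripper_width: 0.305
finger_force: 24.9
```

>>> {"method": "drive_tool", "body": {"steps": [0, 0, 0, 0, 0, 0.1, 0, 0, 0, 0, 0, 0, 0, 0, 0, 0, 0, 0, 0, 0, 0]}}

```text
clock: 6.98
tcp_pos: [0.3743, 0.0048, 0.1182]
ee_rot: [0.999, -0.052, 0.0, 0.0]
contact_force: [-0.5, -0.6, -0.9]
gripper_width: 0.301
finger_force: 24.9
```

>>> {"method": "drive_tool", "body": {"steps": [0, 0, 0, 0, 0, 0.1, 0, 0, 0, 0, 0, 0, 0, 0, 0, 0, 0, 0, 0, 0, 0]}}

```text
clock: 7.23
tcp_pos: [0.374, 0.0049, 0.1148]
ee_rot: [0.999, -0.052, -0.0, -0.0]
contact_force: [-0.2, -0.3, -1.6]
gripper_width: 0.3
finger_force: 24.9
```

>>> {"method": "drive_tool", "body": {"steps": [0, 0, 0, 0, 0, 0.05, 0, 0, 0, 0, 0, 0, 0, 0, 0, 0, 0, 0, 0, 0, 0]}}

```text
clock: 7.48
tcp_pos: [0.3741, 0.0049, 0.1135]
ee_rot: [0.999, -0.052, -0.0, -0.0]
contact_force: [-0.1, -0.6, -1.9]
gripper_width: 0.303
finger_force: 24.9
```

>>> {"method": "drive_tool", "body": {"steps": [0, 0, 0, 0, 0, 0.03, 0, 0, 0, 0, 0, 0, 0, 0, 0, 0, 0, 0, 0, 0, 0]}}

```text
clock: 7.73
tcp_pos: [0.3747, 0.0048, 0.1133]
ee_rot: [0.999, -0.052, 0.001, -0.0]
contact_force: [-0.6, 1.5, 6.1]
gripper_width: 0.301
finger_force: 25.1
```

>>> {"method": "drive_tool", "body": {"steps": [0, 0, 0, 0, 0, 0.03, 0, 0, 0, 0, 0, 0, 0, 0, 0, 0, 0, 0, 0, 0, 0]}}

```text
clock: 7.98
tcp_pos: [0.3753, 0.0048, 0.1134]
ee_rot: [0.999, -0.052, 0.001, -0.0]
contact_force: [-3.0, 2.6, 11.4]
gripper_width: 0.305
finger_force: 25.3
```

>>> {"method": "drive_tool", "body": {"steps": [0, 0, 0, 0, 0, -0.05, 0.35, 0, 0, 0, 0, 0, 0, 0.5, 0, 0, 0, 0, 0, 0, 0.7, 0, 0, 0, 0, 0, 0, 1, 0, 0, 0, 0, 0, -0.1, 1]}}

```text
clock: 8.4
tcp_pos: [0.3734, 0.005, 0.1154]
ee_rot: [0.999, -0.052, -0.001, -0.0]
contact_force: [-0.2, -0.1, 0.3]
gripper_width: 0.594
finger_force: 0.0
```

>>> {"method": "drive_tool", "body": {"steps": [0, 0, 0, 0, 0, -0.3, 1, 0, 0, 0, 0, 0, -0.6, 1, 0, 0, 0, 0, 0, -0.7, 1, 0, 0, 0, 0, 0, -0.6, 1, 0, 0, 0, 0, 0, -0.3, 1]}}

```text
clock: 8.82
tcp_pos: [0.3754, 0.0045, 0.1942]
ee_rot: [0.999, -0.052, 0.002, 0.001]
contact_force: [1.5, -0.3, 0.2]
gripper_width: 0.953
finger_force: 0.0
```

>>> {"method": "drive_tool", "body": {"steps": [0, 0, 0, 0.4, 0.3, 0, 1, 0, 0, 0, 0.8, 0.6, 0, 1, 0, 0, 0, 0.9, 0.66, 0, 1, 0, 0, 0, 0.86, 0.6, 0, 1, 0, 0, 0, 0.6, 0.45, 0, 1]}}

```text
clock: 9.23
tcp_pos: [0.4737, -0.0857, 0.1912]
ee_rot: [0.999, -0.052, 0.0, 0.0]
contact_force: [0.1, 0.2, -0.3]
gripper_width: 1.0
finger_force: 0.0
```

>>> {"method": "drive_tool", "body": {"steps": [0, 0, 0, 0.3, 0.25, 0, 1, 0, 0, 0, 0, 0, 0, 1, 0, 0, 0, 0, 0, 0, 1]}}

```text
clock: 9.48
tcp_pos: [0.4798, -0.0922, 0.1908]
ee_rot: [0.999, -0.052, -0.001, -0.0]
contact_force: [-0.2, -0.1, -0.9]
gripper_width: 1.003
finger_force: 0.0
```

Run:
```python
from h import *
go(.481,-.0926,.051)
c=camera("top"); cv2.imwrite("pics/t2.png",c["pixels"]); w=cloud(c).reshape(-1,3)
s=w[(w[:,2]>.12)&(w[:,2]<.15)&(abs(w[:,0]-.375)<.05)&(abs(w[:,1]-.005)<.05)]; print("cone",len(s), s.min(0),s.max(0))
c=camera("wrist"); w=cloud(c).reshape(-1,3)
s=w[(w[:,2]>.06)&(w[:,2]<.08)&(abs(w[:,0]-.481)<.05)&(abs(w[:,1]+.0926)<.035)]; print("low",len(s),s.min(0),s.max(0))
```

```text
clk 9.48 tcp [ 0.4798 -0.0922  0.1908] F [-0.2 -0.1 -0.9] w 1.003
turn u [-0.01  0.02  0.01] shift u (cur) [0.05 0.01 4.66] (final) [0.04 0.01 4.66]
cone 120 [ 0.36196163 -0.0010672   0.12020698] [0.38600707 0.01778158 0.13475636]
low 2520 [ 0.45852254 -0.11691429  0.06004693] [ 0.50712212 -0.0683399   0.07373422]
```

>>> {"method": "drive_tool", "body": {"steps": [0, 0, 0, 0.08, 0.01, 0.4, 1, 0, 0, 0, 0, 0, 0.7, 1, 0, 0, 0, 0, 0, 0.8, 1, 0, 0, 0, 0, 0, 0.8, 1, 0, 0, 0, 0, 0, 0.7, 1]}}

```text
clock: 10.0
tcp_pos: [0.4816, -0.092, 0.0871]
ee_rot: [0.999, -0.052, -0.0, -0.0]
contact_force: [0.3, 0.1, 0.6]
gripper_width: 0.998
finger_force: 0.0
```

>>> {"method": "drive_tool", "body": {"steps": [0, 0, 0, 0, 0, 0.5, 1, 0, 0, 0, 0, 0, 0.3, 1, 0, 0, 0, 0, 0, 0.26, 1, 0, 0, 0, 0, 0, 0.1, 0.8, 0, 0, 0, 0, 0, 0.1, 0.6]}}

```text
clock: 10.42
tcp_pos: [0.483, -0.093, 0.0515]
ee_rot: [0.999, -0.052, 0.0, 0.0]
contact_force: [-0.0, 0.2, 0.0]
gripper_width: 0.895
finger_force: 0.0
```

>>> {"method": "drive_tool", "body": {"steps": [0, 0, 0, 0, 0, 0, 0.4, 0, 0, 0, 0, 0, 0, 0.3, 0, 0, 0, 0, 0, 0, 0.2, 0, 0, 0, 0, 0, 0, 0.1, 0, 0, 0, 0, 0, 0, 0]}}

```text
clock: 10.83
tcp_pos: [0.4831, -0.0932, 0.0519]
ee_rot: [0.999, -0.052, 0.001, 0.0]
contact_force: [0.4, 0.3, 1.4]
gripper_width: 0.552
finger_force: 25.0
```

>>> {"method": "drive_tool", "body": {"steps": [0, 0, 0, 0, 0, 0, 0, 0, 0, 0, 0, 0, 0, 0, 0, 0, 0, 0, 0, 0, 0]}}

```text
clock: 11.08
tcp_pos: [0.4831, -0.0932, 0.0519]
ee_rot: [0.999, -0.052, 0.0, 0.0]
contact_force: [-0.0, 0.4, 3.4]
gripper_width: 0.551
finger_force: 25.1
```

>>> {"method": "drive_tool", "body": {"steps": [0, 0, 0, 0, 0, -0.15, 0, 0, 0, 0, 0, 0, -0.4, 0, 0, 0, 0, 0, 0, -0.7, 0, 0, 0, 0, 0, 0, -0.8, 0, 0, 0, 0, 0, 0, -0.8, 0]}}

```text
clock: 11.5
tcp_pos: [0.4817, -0.0926, 0.1369]
ee_rot: [0.999, -0.052, -0.001, -0.0]
contact_force: [0.8, 0.3, -1.8]
gripper_width: 0.547
finger_force: 24.9
```

>>> {"method": "drive_tool", "body": {"steps": [0, 0, 0, 0, 0, -0.8, 0, 0, 0, 0, 0, 0, -0.5, 0, 0, 0, 0, 0, 0, -0.2, 0, 0, 0, 0, -0.02, -0.4, 0, 0, 0, 0, 0, -0.02, -0.8, 0, 0]}}

```text
clock: 11.92
tcp_pos: [0.4848, -0.0575, 0.1811]
ee_rot: [0.999, -0.054, -0.001, 0.0]
contact_force: [0.1, -0.0, -1.7]
gripper_width: 0.548
finger_force: 24.9
```

>>> {"method": "drive_tool", "body": {"steps": [0, 0, 0, -0.03, -0.95, 0, 0, 0, 0, 0, -0.03, -0.95, 0, 0, 0, 0, 0, -0.03, -0.95, 0, 0, 0, 0, 0, -0.03, -0.95, 0, 0, 0, 0, 0, -0.03, -0.95, 0, 0]}}

```text
clock: 12.33
tcp_pos: [0.494, 0.0873, 0.1797]
ee_rot: [0.999, -0.052, -0.002, -0.0]
contact_force: [0.4, -0.3, -0.6]
gripper_width: 0.547
finger_force: 24.9
```

>>> {"method": "drive_tool", "body": {"steps": [0, 0, 0, -0.02, -0.8, 0, 0, 0, 0, 0, -0.01, -0.45, 0, 0, 0, 0, 0, 0, -0.2, 0, 0, 0, 0, 0, 0, 0, 0, 0, 0, 0, 0, 0, 0, 0, 0]}}

```text
clock: 12.75
tcp_pos: [0.4985, 0.1284, 0.1807]
ee_rot: [0.999, -0.052, -0.001, 0.0]
contact_force: [-0.1, 0.2, -2.4]
gripper_width: 0.546
finger_force: 24.9
```

Run:
```python
from h import *
go(.499,.129,.0535)
```

```text
clk 12.75 tcp [0.4985 0.1284 0.1807] F [-0.1  0.2 -2.4] w 0.546
turn u [0.01 0.03 0.02] shift u (cur) [ 0.02 -0.02  4.24] (final) [ 0.02 -0.02  4.24]
```

>>> {"method": "drive_tool", "body": {"steps": [0, 0, 0, 0, 0, 0.3, 0, 0, 0, 0, 0, 0, 0.6, 0, 0, 0, 0, 0, 0, 0.7, 0, 0, 0, 0, 0, 0, 0.7, 0, 0, 0, 0, 0, 0, 0.7, 0]}}

```text
clock: 13.17
tcp_pos: [0.499, 0.1274, 0.0903]
ee_rot: [0.999, -0.053, -0.0, 0.0]
contact_force: [0.0, -0.0, -1.8]
gripper_width: 0.551
finger_force: 24.9
```

>>> {"method": "drive_tool", "body": {"steps": [0, 0, 0, 0, 0, 0.5, 0, 0, 0, 0, 0, 0, 0.3, 0, 0, 0, 0, 0, 0, 0.2, 0, 0, 0, 0, 0, 0, 0.15, 0, 0, 0, 0, 0, 0, 0.05, 0]}}

```text
clock: 13.58
tcp_pos: [0.4994, 0.1281, 0.0557]
ee_rot: [0.999, -0.052, 0.0, -0.0]
contact_force: [-0.5, -0.9, -1.8]
gripper_width: 0.548
finger_force: 24.9
```

>>> {"method": "drive_tool", "body": {"steps": [0, 0, 0, 0, 0, 0.04, 0, 0, 0, 0, 0, 0, 0.04, 0, 0, 0, 0, 0, 0, 0, 0]}}

```text
clock: 13.83
tcp_pos: [0.4997, 0.1285, 0.054]
ee_rot: [0.999, -0.052, 0.001, -0.0]
contact_force: [-0.5, -0.9, -1.4]
gripper_width: 0.544
finger_force: 24.9
```

>>> {"method": "drive_tool", "body": {"steps": [0, 0, 0, 0, 0, 0.04, 0, 0, 0, 0, 0, 0, 0, 0, 0, 0, 0, 0, 0, 0, 0]}}

```text
clock: 14.08
tcp_pos: [0.4994, 0.1285, 0.0524]
ee_rot: [0.999, -0.052, 0.0, -0.0]
contact_force: [-0.6, -0.9, -1.9]
gripper_width: 0.55
finger_force: 24.9
```

>>> {"method": "drive_tool", "body": {"steps": [0, 0, 0, 0, 0, 0.03, 0, 0, 0, 0, 0, 0, 0, 0, 0, 0, 0, 0, 0, 0, 0]}}

```text
clock: 14.33
tcp_pos: [0.4995, 0.1285, 0.0518]
ee_rot: [0.999, -0.052, 0.0, -0.0]
contact_force: [-1.1, -1.1, 3.7]
gripper_width: 0.548
finger_force: 25.1
```

>>> {"method": "drive_tool", "body": {"steps": [0, 0, 0, 0, 0, 0.02, 0, 0, 0, 0, 0, 0, 0, 0, 0, 0, 0, 0, 0, 0, 0]}}

```text
clock: 14.58
tcp_pos: [0.4996, 0.1285, 0.0518]
ee_rot: [0.999, -0.052, -0.0, 0.0]
contact_force: [-5.1, -0.8, 7.4]
gripper_width: 0.545
finger_force: 25.2
```

>>> {"method": "drive_tool", "body": {"steps": [0, 0, 0, 0, 0, -0.03, 0.65, 0, 0, 0, 0, 0, 0, 0.75, 0, 0, 0, 0, 0, 0, 0.8, 0, 0, 0, 0, 0, -0.2, 0.8, 0, 0, 0, 0, 0, -0.4, 0.8]}}

```text
clock: 15.0
tcp_pos: [0.498, 0.1284, 0.0688]
ee_rot: [0.999, -0.052, -0.002, 0.0]
contact_force: [-0.4, -0.8, -0.1]
gripper_width: 0.796
finger_force: 0.0
```

>>> {"method": "drive_tool", "body": {"steps": [0, 0, 0, 0, 0, -0.7, 0.8, 0, 0, 0, 0, 0, -0.8, 0.8, 0, 0, 0, 0, 0, -0.8, 0.8, 0, 0, 0, 0, 0, -0.8, 0.8, 0, 0, 0, 0, 0, -0.8, 0.8]}}

```text
clock: 15.42
tcp_pos: [0.4994, 0.1285, 0.189]
ee_rot: [0.999, -0.052, 0.001, -0.0]
contact_force: [0.5, -0.4, -0.3]
gripper_width: 0.796
finger_force: 0.0
```

>>> {"method": "drive_tool", "body": {"steps": [0, 0, 0, 0, 0, -0.5, 0.8, 0, 0, 0, 0, 0, -0.3, 0.8, 0, 0, 0, -0.3, 0.35, 0, 1, 0, 0, 0, -0.6, 0.75, 0, 1, 0, 0, 0, -0.75, 0.9, 0, 1]}}

```text
clock: 15.83
tcp_pos: [0.4435, 0.0739, 0.211]
ee_rot: [0.999, -0.051, 0.0, -0.0]
contact_force: [0.1, -0.4, 0.6]
gripper_width: 0.972
finger_force: 0.0
```

>>> {"method": "drive_tool", "body": {"steps": [0, 0, 0, -0.75, 0.9, 0, 1, 0, 0, 0, -0.7, 0.85, 0, 1, 0, 0, 0, -0.4, 0.5, 0, 1, 0, 0, 0, -0.2, 0.25, 0, 1, 0, 0, 0, 0, 0, 0, 1]}}

```text
clock: 16.25
tcp_pos: [0.3742, 0.0049, 0.2108]
ee_rot: [0.999, -0.053, 0.0, 0.0]
contact_force: [-0.1, 0.3, -0.3]
gripper_width: 0.998
finger_force: 0.0
```

Run:
```python
from h import *
go(.3747,.0048,.1135)
c=camera("wrist"); w=cloud(c); s=w.reshape(-1,3)
s=s[(s[:,2]>.11)&(s[:,2]<.14)&(abs(s[:,0]-.375)<.04)&(abs(s[:,1]-.005)<.04)]; print("cone",len(s),s.min(0) if len(s) else 0,s.max(0) if len(s) else 0)
c=camera("top");im=c["pixels"]; w=cloud(c).reshape(-1,3)
s=w[(w[:,2]>.06)&(w[:,2]<.082)&(abs(w[:,0]-.499)<.05)&(abs(w[:,1]-.129)<.05)]; print("low",len(s),s.min(0),s.max(0))
```

```text
clk 16.25 tcp [0.3742 0.0049 0.2108] F [-0.1  0.3 -0.3] w 0.998
turn u [ 0.   -0.01 -0.02] shift u (cur) [0.02 0.   3.24] (final) [0.02 0.   3.24]
cone 1098 [ 0.36277819 -0.00716473  0.11000843] [0.38875407 0.01865269 0.13247869]
low 445 [0.47330399 0.10428488 0.06031699] [0.520383   0.15097474 0.07636706]
```

>>> {"method": "drive_tool", "body": {"steps": [0, 0, 0, 0.03, -0.02, 0.4, 1, 0, 0, 0, 0, 0, 0.7, 1, 0, 0, 0, 0, 0, 0.7, 1, 0, 0, 0, 0, 0, 0.6, 1, 0, 0, 0, 0, 0, 0.45, 1]}}

```text
clock: 16.77
tcp_pos: [0.3757, 0.0073, 0.1235]
ee_rot: [0.999, -0.051, -0.001, -0.0]
contact_force: [-0.1, 0.1, 0.2]
gripper_width: 0.999
finger_force: 0.0
```

>>> {"method": "drive_tool", "body": {"steps": [0, 0, 0, 0, 0, 0.25, 0.8, 0, 0, 0, 0, 0, 0.1, 0.6, 0, 0, 0, 0, 0, 0, 0.5, 0, 0, 0, 0, 0, 0, 0.4, 0, 0, 0, 0, 0, 0, 0.3]}}

```text
clock: 17.18
tcp_pos: [0.3767, 0.0061, 0.1156]
ee_rot: [0.999, -0.052, 0.001, 0.0]
contact_force: [-0.8, -0.1, -0.1]
gripper_width: 0.68
finger_force: 0.0
```

>>> {"method": "drive_tool", "body": {"steps": [0, 0, 0, 0, 0, 0, 0.2, 0, 0, 0, 0, 0, 0, 0, 0, 0, 0, 0, 0, 0, 0, 0, 0, 0, 0, 0, 0, 0, 0, 0, 0, 0, 0, 0, 0]}}

```text
clock: 17.6
tcp_pos: [0.3759, 0.0062, 0.1148]
ee_rot: [0.999, -0.052, 0.0, 0.0]
contact_force: [0.7, -1.2, -0.3]
gripper_width: 0.327
finger_force: 0.0
```

>>> {"method": "drive_tool", "body": {"steps": [0, 0, 0, 0, 0, 0, 0, 0, 0, 0, 0, 0, 0, 0, 0, 0, 0, 0, 0, 0, 0]}}

```text
clock: 17.85
tcp_pos: [0.3759, 0.0061, 0.1148]
ee_rot: [0.999, -0.052, 0.0, 0.0]
contact_force: [0.6, -1.5, 0.9]
gripper_width: 0.303
finger_force: 25.0
```

>>> {"method": "drive_tool", "body": {"steps": [0, 0, 0, 0, 0, -0.2, 0, 0, 0, 0, 0, 0, -0.5, 0, 0, 0, 0, 0, 0, -0.6, 0, 0, 0, 0, 0, 0, -0.5, 0, 0, 0, 0, 0, 0, -0.2, 0]}}

```text
clock: 18.27
tcp_pos: [0.3767, 0.0061, 0.1768]
ee_rot: [0.999, -0.052, 0.002, 0.0]
contact_force: [0.6, -0.2, -2.2]
gripper_width: 0.301
finger_force: 24.9
```

>>> {"method": "drive_tool", "body": {"steps": [0, 0, 0, 0.3, 0.22, 0, 0, 0, 0, 0, 0.6, 0.43, 0, 0, 0, 0, 0, 0.75, 0.54, 0, 0, 0, 0, 0, 0.8, 0.57, 0, 0, 0, 0, 0, 0.75, 0.54, 0, 0]}}

```text
clock: 18.68
tcp_pos: [0.4647, -0.0731, 0.174]
ee_rot: [0.999, -0.052, -0.0, -0.0]
contact_force: [-0.8, 0.5, -0.2]
gripper_width: 0.298
finger_force: 24.9
```

>>> {"method": "drive_tool", "body": {"steps": [0, 0, 0, 0.5, 0.36, 0, 0, 0, 0, 0, 0.3, 0.22, 0, 0, 0, 0, 0, 0, 0, 0, 0, 0, 0, 0, 0, 0, 0, 0, 0, 0, 0, 0, 0, 0, 0]}}

```text
clock: 19.1
tcp_pos: [0.4852, -0.0913, 0.1742]
ee_rot: [0.999, -0.052, -0.001, -0.0]
contact_force: [0.4, -0.1, -2.5]
gripper_width: 0.295
finger_force: 24.9
```

Run:
```python
from h import *
go(.4864,-.0924,.1268)
c=camera("wrist"); w=cloud(c); s=w.reshape(-1,3); im=c["pixels"]; cv2.imwrite("pics/w3.png",im)
t=s[(s[:,2]>.005)&(s[:,2]<.02)&(abs(s[:,0]-.486)<.08)&(abs(s[:,1]+.092)<.08)]
hsv=cv2.cvtColor(im,cv2.COLOR_BGR2HSV).reshape(-1,3); m=(hsv[:,1]<50)&(hsv[:,2]>150)&(s[:,2]>.005)&(s[:,2]<.02)&(abs(s[:,0]-.486)<.08)&(abs(s[:,1]+.092)<.08)
print(m.sum(),cv2.minAreaRect((s[m][:,:2]*1000).astype(np.float32)))
f=s[(s[:,2]>.04)&(s[:,2]<.075)&(abs(s[:,0]-.486)<.05)&(abs(s[:,1]+.092)<.05)]
print("foot",len(f),cv2.minEnclosingCircle((f[:,:2]*1000).astype(np.float32)) if len(f) else 0)
```

```text
clk 19.1 tcp [ 0.4852 -0.0913  0.1742] F [ 0.4 -0.1 -2.5] w 0.295
turn u [-0.01  0.02  0.02] shift u (cur) [0.05 0.03 1.58] (final) [0.04 0.03 1.58]
5791 ((488.93524169921875, -93.00902557373047), (99.48551940917969, 98.86564636230469), 82.07894897460938)
foot 2865 ((484.6156921386719, -91.00962829589844), 33.8047981262207)
```

>>> {"method": "drive_tool", "body": {"steps": [0, 0, 0, 0.11, 0.05, 0.2, 0, 0, 0, 0, 0, 0, 0.4, 0, 0, 0, 0, 0, 0, 0.4, 0, 0, 0, 0, 0, 0, 0.3, 0, 0, 0, 0, 0, 0, 0.15, 0]}}

```text
clock: 19.57
tcp_pos: [0.4878, -0.0933, 0.1286]
ee_rot: [0.999, -0.052, -0.002, -0.001]
contact_force: [-0.8, -0.1, -2.5]
gripper_width: 0.3
finger_force: 24.9
```

>>> {"method": "drive_tool", "body": {"steps": [0, 0, 0, 0, 0, 0.05, 0, 0, 0, 0, 0, 0, 0, 0, 0, 0, 0, 0, 0, 0, 0]}}

```text
clock: 19.82
tcp_pos: [0.4895, -0.0941, 0.1299]
ee_rot: [0.999, -0.052, 0.0, 0.0]
contact_force: [0.5, -0.3, -2.0]
gripper_width: 0.298
finger_force: 24.9
```

>>> {"method": "drive_tool", "body": {"steps": [0, 0, 0, 0, 0, 0.04, 0, 0, 0, 0, 0, 0, 0, 0, 0, 0, 0, 0, 0, 0, 0]}}

```text
clock: 20.07
tcp_pos: [0.4895, -0.0941, 0.1288]
ee_rot: [0.999, -0.052, 0.0, 0.0]
contact_force: [0.2, 0.6, -1.5]
gripper_width: 0.298
finger_force: 24.9
```

>>> {"method": "drive_tool", "body": {"steps": [0, 0, 0, -0.04, -0.03, 0.04, 0, 0, 0, 0, 0, 0, 0, 0, 0, 0, 0, 0, 0, 0, 0]}}

```text
clock: 20.32
tcp_pos: [0.4881, -0.0929, 0.1272]
ee_rot: [0.999, -0.052, -0.0, -0.0]
contact_force: [0.7, 0.0, -1.5]
gripper_width: 0.298
finger_force: 24.9
```

>>> {"method": "drive_tool", "body": {"steps": [0, 0, 0, 0, 0, 0.03, 0, 0, 0, 0, 0, 0, 0, 0, 0, 0, 0, 0, 0, 0, 0]}}

```text
clock: 20.57
tcp_pos: [0.4884, -0.0931, 0.1268]
ee_rot: [0.999, -0.052, 0.0, 0.0]
contact_force: [-1.0, 0.3, 1.1]
gripper_width: 0.301
finger_force: 25.0
```

>>> {"method": "drive_tool", "body": {"steps": [0, 0, 0, 0, 0, 0.03, 0, 0, 0, 0, 0, 0, 0, 0, 0, 0, 0, 0, 0, 0, 0]}}

```text
clock: 20.82
tcp_pos: [0.4889, -0.0932, 0.1268]
ee_rot: [0.999, -0.052, 0.001, 0.0]
contact_force: [-2.6, 1.0, 8.0]
gripper_width: 0.298
finger_force: 25.2
```

>>> {"method": "drive_tool", "body": {"steps": [0, 0, 0, 0, 0, -0.05, 0.35, 0, 0, 0, 0, 0, 0, 0.5, 0, 0, 0, 0, 0, 0, 0.7, 0, 0, 0, 0, 0, 0, 1, 0, 0, 0, 0, 0, -0.1, 1]}}

```text
clock: 21.23
tcp_pos: [0.4876, -0.0928, 0.1293]
ee_rot: [0.999, -0.052, -0.001, -0.0]
contact_force: [-0.3, -0.5, -0.4]
gripper_width: 0.597
finger_force: 0.0
```

>>> {"method": "drive_tool", "body": {"steps": [0, 0, 0, 0, 0, -0.3, 1, 0, 0, 0, 0, 0, -0.7, 1, 0, 0, 0, 0, 0, -0.9, 1, 0, 0, 0, 0, 0, -0.9, 1, 0, 0, 0, 0, 0, -0.8, 1]}}

```text
clock: 21.65
tcp_pos: [0.4884, -0.0931, 0.2404]
ee_rot: [0.999, -0.052, 0.001, 0.0]
contact_force: [-0.1, 0.8, 0.0]
gripper_width: 0.953
finger_force: 0.0
```

>>> {"method": "drive_tool", "body": {"steps": [0, 0, 0, 0, 0, -0.4, 0, 0, 0, 0, 0.4, 0, -0.2, 0, 0, 0, 0, 0.8, 0, 0, 0, 0, 0, 0, 1, 0, 0, 0, 0, 0, 0, 1, 0, 0, 0]}}

```text
clock: 22.07
tcp_pos: [0.5846, -0.103, 0.2561]
ee_rot: [0.999, -0.052, 0.0, 0.0]
contact_force: [-0.3, -0.4, -0.1]
gripper_width: 0.667
finger_force: 0.0
```

>>> {"method": "drive_tool", "body": {"steps": [0, 0, 0, 1, 0, 0, 0, 0, 0, 0, 0.8, 0, 0, 0, 0, 0, 0, 0.4, 0, 0, 0, 0, 0, 0, 0.1, 0, 0, 0, 0, 0, 0, 0, 0, 0, 0]}}

```text
clock: 22.48
tcp_pos: [0.6523, -0.1101, 0.2552]
ee_rot: [0.999, -0.052, -0.001, -0.0]
contact_force: [0.5, -0.0, 1.5]
gripper_width: 0.318
finger_force: 0.0
```

Run:
```python
from h import *
go(.665,.088,.252)
c=camera("top"); cv2.imwrite("pics/t4.png",c["pixels"]); w=cloud(c).reshape(-1,3)
s=w[(w[:,2]>.11)&(w[:,2]<.16)&(abs(w[:,0]-.488)<.06)&(abs(w[:,1]+.093)<.06)]; print("cone",len(s),s.min(0),s.max(0))
s=w[(w[:,2]>.13)&(w[:,2]<.24)&(abs(w[:,0]-.6)<.06)&(abs(w[:,1]-.12)<.08)]; q=s-s.mean(0); n=np.linalg.svd(q,full_matrices=False)[2][2]; print("lid",s.mean(0),n)
n=n*np.sign(-n[0]); u=np.array([.9945,-.1045,0]); 
P=s.mean(0); print("inner face caseX",(P-[.5036,.1304,0])@u,"z",P[2])
s=w[(w[:,2]>.03)&(w[:,2]<.2)&(w[:,0]>.63)&(w[:,0]<.82)&(w[:,1]>.23)&(w[:,1]<.4)];print("red z",s[:,2].max())
```

```text
clk 22.48 tcp [ 0.6523 -0.1101  0.2552] F [ 0.5 -0.   1.5] w 0.318
turn u [-0.    0.02  0.01] shift u (cur) [-0.27 -6.61  0.11] (final) [-0.27 -6.61  0.11]Traceback (most recent call last):
  File "<stdin>", line 4, in <module>
    return umr_minimum(a, axis, None, out, keepdims, initial, where)
ValueError: zero-size array to reduction operation minimum which has no identity
```

View pics/t4.png

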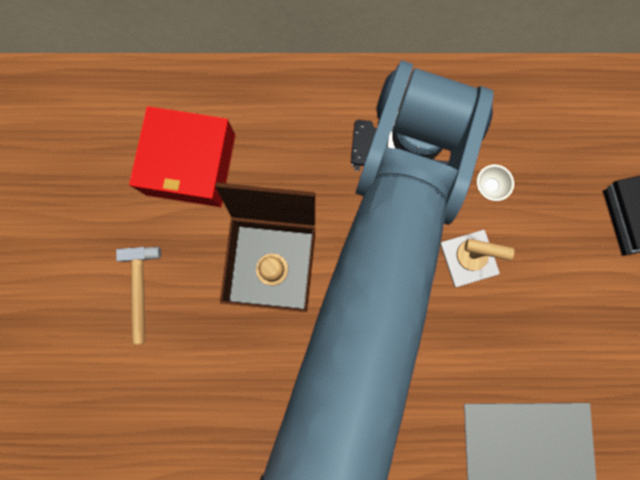

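The low stand is upright in the case (271,268) and the lid is still open. The arm hides the cone. I'll move behind the lid with the fingers shut.

>>> {"method": "drive_tool", "body": {"steps": [0, 0, 0, 0, -0.4, 0, 0, 0, 0, 0, 0, -0.8, 0, 0, 0, 0, 0, 0, -0.9, 0, 0, 0, 0, 0, 0, -0.9, 0, 0, 0, 0, 0, 0, -0.9, 0, 0]}}

```text
clock: 22.95
tcp_pos: [0.6635, 0.0081, 0.2564]
ee_rot: [0.999, -0.052, 0.0, -0.0]
contact_force: [-0.0, 0.9, -0.7]
gripper_width: 0.005
finger_force: 0.0
```

>>> {"method": "drive_tool", "body": {"steps": [0, 0, 0, 0, -0.9, 0, 0, 0, 0, 0, 0, -0.9, 0, 0, 0, 0, 0, 0, -0.6, 0, 0, 0, 0, 0, 0, -0.3, 0, 0, 0, 0, 0, 0, 0, 0, 0]}}

```text
clock: 23.37
tcp_pos: [0.6721, 0.0889, 0.2563]
ee_rot: [0.999, -0.051, 0.0, -0.0]
contact_force: [0.3, 0.1, 0.4]
gripper_width: 0.003
finger_force: 0.0
```

```bash
cat >> h.py <<'E'
def lidx():
    s=telemetry.read_state(); p=s["tcp_pos"]; X=(p[0]-.5036)*.9945-(p[1]-.1304)*.1045
    print("clk",s["clock"],"caseX",round(X,4),"tipZ",round(p[2]-.022,4),"F",s["contact_force"].round(1))
E
python3 - <<'E'
from h import *
lidx(); go(.665,.088,.252)
for t in (1.75,1.57,1.4,1.2,1,.8,.6,.4,.2,.1,0):
    d=.008+.009*np.sin(t); print(t,np.round([.085-.14*np.cos(t)+d*np.sin(t),.09+.14*np.sin(t)+d*np.cos(t)],3))
c=camera("side"); im=c["pixels"].copy(); cv2.imwrite("pics/s5.png",im)
E
```

```text
clk 23.3667 caseX 0.1719 tipZ 0.2343 F [0.3 0.1 0.4]
clk 23.37 tcp [0.6721 0.0889 0.2563] F [0.3 0.1 0.4] w 0.003
turn u [-0.   -0.    0.04] shift u (cur) [-0.23  0.06  0.14] (final) [-0.23  0.06  0.14]
1.75 [0.127 0.225]
1.57 [0.102 0.23 ]
1.4 [0.078 0.231]
1.2 [0.05  0.226]
1 [0.022 0.216]
0.8 [-0.002  0.201]
0.6 [-0.023  0.18 ]
0.4 [-0.039  0.155]
0.2 [-0.05   0.127]
0.1 [-0.053  0.113]
0 [-0.055  0.098]
```

View pics/s5.png

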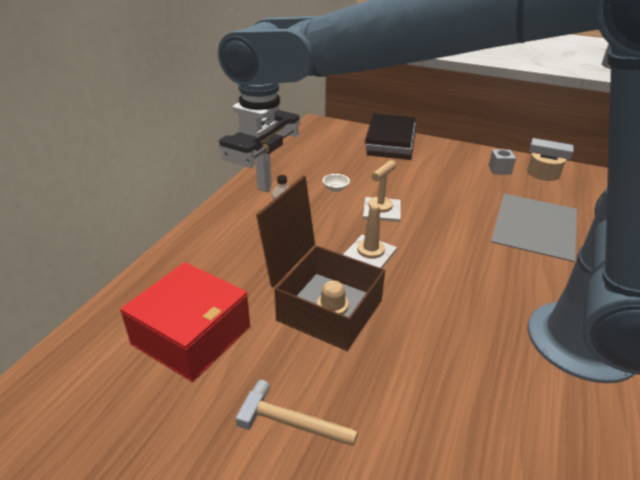

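The side view shows the cone upright on the tile (373,232), the low stand in the case (333,293) and the fingers behind the lid (263,170). I'll sweep the lid along its arc.

>>> {"method": "drive_tool", "body": {"steps": [0, 0, 0, -0.3, 0, 0.1, 0, 0, 0, 0, -0.4, 0, 0.1, 0, 0, 0, 0, -0.4, 0, 0, 0, 0, 0, 0, -0.3, 0, 0, 0, 0, 0, 0, -0.1, 0, 0, 0]}}

```text
clock: 23.83
tcp_pos: [0.6271, 0.0906, 0.2501]
ee_rot: [0.999, -0.053, -0.0, 0.0]
contact_force: [-0.3, 0.5, -0.1]
gripper_width: 0.006
finger_force: 0.0
```

>>> {"method": "drive_tool", "body": {"steps": [0, 0, 0, -0.2, 0, 0, 0, 0, 0, 0, -0.3, 0, 0, 0, 0, 0, 0, -0.3, 0, 0, 0, 0, 0, 0, -0.3, 0, 0, 0, 0, 0, 0, -0.3, 0, 0, 0]}}

```text
clock: 24.25
tcp_pos: [0.5857, 0.0958, 0.2503]
ee_rot: [0.999, -0.052, 0.0, 0.0]
contact_force: [1.3, -0.4, 0.3]
gripper_width: 0.003
finger_force: 0.9
```

Run:
```python
from h import *
lidx()
```

```text
clk 24.25 caseX 0.0853 tipZ 0.2283 F [ 1.3 -0.4  0.3]
```

>>> {"method": "drive_tool", "body": {"steps": [0, 0, 0, -0.4, 0, 0, 0, 0, 0, 0, -0.4, 0, 0.03, 0, 0, 0, 0, -0.4, 0, 0.05, 0, 0, 0, 0, -0.45, 0, 0.15, 0, 0, 0, 0, -0.45, 0, 0.2, 0]}}

```text
clock: 24.67
tcp_pos: [0.5227, 0.1026, 0.237]
ee_rot: [0.999, -0.052, 0.0, -0.0]
contact_force: [1.1, 0.8, -0.4]
gripper_width: 0.002
finger_force: 0.7
```

>>> {"method": "drive_tool", "body": {"steps": [0, 0, 0, -0.4, 0, 0.25, 0, 0, 0, 0, -0.4, 0, 0.25, 0, 0, 0, 0, -0.35, 0, 0.35, 0, 0, 0, 0, -0.35, 0, 0.35, 0, 0, 0, 0, -0.27, 0, 0.4, 0]}}

```text
clock: 25.08
tcp_pos: [0.4694, 0.1082, 0.1886]
ee_rot: [0.999, -0.052, -0.0, -0.0]
contact_force: [0.4, 0.4, 0.4]
gripper_width: 0.005
finger_force: 0.5
```

>>> {"method": "drive_tool", "body": {"steps": [0, 0, 0, -0.26, 0, 0.4, 0, 0, 0, 0, -0.18, 0, 0.45, 0, 0, 0, 0, -0.18, 0, 0.45, 0, 0, 0, 0, -0.1, 0, 0.4, 0, 0, 0, 0, 0, 0, 0.2, 0]}}

```text
clock: 25.5
tcp_pos: [0.4469, 0.1104, 0.1301]
ee_rot: [0.999, -0.052, -0.002, -0.0]
contact_force: [-1.3, 0.4, 1.3]
gripper_width: 0.005
finger_force: 0.3
```

Run:
```python
from h import *
lidx()
```

```text
clk 25.5 caseX -0.0543 tipZ 0.1081 F [-1.3  0.4  1.3]
```

Now I'll press the last centimetre gently.

>>> {"method": "drive_tool", "body": {"steps": [0, 0, 0, 0, 0, 0.15, 0, 0, 0, 0, 0, 0, 0.1, 0, 0, 0, 0, 0, 0, 0, 0]}}

```text
clock: 25.75
tcp_pos: [0.4492, 0.1102, 0.1242]
ee_rot: [0.999, -0.052, -0.0, -0.0]
contact_force: [0.2, 0.2, 0.1]
gripper_width: 0.003
finger_force: 0.0
```

>>> {"method": "drive_tool", "body": {"steps": [0, 0, 0, 0, 0, 0.06, 0, 0, 0, 0, 0, 0, 0, 0, 0, 0, 0, 0, 0, 0, 0]}}

```text
clock: 26.0
tcp_pos: [0.4497, 0.1101, 0.1231]
ee_rot: [0.999, -0.052, 0.0, -0.0]
contact_force: [-0.4, 0.3, -0.1]
gripper_width: 0.004
finger_force: 0.0
```

>>> {"method": "drive_tool", "body": {"steps": [0, 0, 0, 0, 0, 0.03, 0, 0, 0, 0, 0, 0, 0, 0, 0, 0, 0, 0, 0, 0, 0]}}

```text
clock: 26.25
tcp_pos: [0.4496, 0.1101, 0.1221]
ee_rot: [0.999, -0.052, 0.0, -0.0]
contact_force: [0.6, 0.2, -0.1]
gripper_width: 0.0
finger_force: 0.2
```

>>> {"method": "drive_tool", "body": {"steps": [0, 0, 0, 0, 0, 0.06, 0, 0, 0, 0, 0, 0, 0, 0, 0, 0, 0, 0, 0, 0, 0]}}

```text
clock: 26.5
tcp_pos: [0.4497, 0.1101, 0.1207]
ee_rot: [0.999, -0.052, 0.0, 0.0]
contact_force: [-0.8, 0.2, 3.9]
gripper_width: 0.005
finger_force: 2.5
```

>>> {"method": "drive_tool", "body": {"steps": [0, 0, 0, 0, 0, 0.03, 0, 0, 0, 0, 0, 0, 0, 0, 0, 0, 0, 0, 0, 0, 0]}}

```text
clock: 26.75
tcp_pos: [0.4498, 0.1101, 0.1206]
ee_rot: [0.999, -0.052, 0.0, 0.0]
contact_force: [-4.6, 0.2, 10.7]
gripper_width: 0.005
finger_force: 5.5
```

>>> {"method": "drive_tool", "body": {"steps": [0, 0, 0, 0, 0, 0.03, 0, 0, 0, 0, 0, 0, 0, 0, 0, 0, 0, 0, 0, 0, 0]}}

```text
clock: 27.0
tcp_pos: [0.4499, 0.1101, 0.1205]
ee_rot: [0.999, -0.052, -0.0, 0.0]
contact_force: [-7.2, -0.8, 16.7]
gripper_width: 0.005
finger_force: 8.5
```

The fingers have hit a hard stop at 98.5 mm, so the lid is shut. I'll retreat and check.

>>> {"method": "drive_tool", "body": {"steps": [0, 0, 0, 0, 0, -0.3, 0, 0, 0, 0, 0, 0, -0.7, 0, 0, 0, 0, 0, 0, -1, 0, 0, 0, 0, 0, 0, -1, 0, 0, 0, 0, 0, 0, -1, 0]}}

```text
clock: 27.42
tcp_pos: [0.4489, 0.1101, 0.2392]
ee_rot: [0.999, -0.052, -0.0, -0.0]
contact_force: [0.7, -0.1, 0.5]
gripper_width: 0.002
finger_force: 0.0
```

>>> {"method": "drive_tool", "body": {"steps": [0, 0, 0, 0, 0, -0.6, 0, 0, 0, 0, -0.6, -0.3, -0.3, 0, 0, 0, 0, -0.6, -0.3, 0, 0, 0, 0, 0, -0.4, -0.2, 0, 0, 0, 0, 0, 0, 0, 0, 0]}}

```text
clock: 27.83
tcp_pos: [0.4026, 0.1399, 0.2648]
ee_rot: [0.999, -0.051, -0.0, -0.0]
contact_force: [-0.3, -0.9, -0.1]
gripper_width: 0.007
finger_force: 0.0
```

>>> {"method": "drive_tool", "body": {"steps": [0, 0, 0, 0, 0, 0, 0, 0, 0, 0, 0, 0, 0, 0, 0, 0, 0, 0, 0, 0, 0]}}

```text
clock: 28.08
tcp_pos: [0.4045, 0.1386, 0.2648]
ee_rot: [0.999, -0.052, -0.0, 0.0]
contact_force: [0.2, -0.9, 0.8]
gripper_width: -0.001
finger_force: 0.0
```

Run:
```python
from h import *
lidx()
c=camera("side"); cv2.imwrite("pics/s6.png",c["pixels"]); w=cloud(c).reshape(-1,3)
s=w[(w[:,2]>.085)&(w[:,2]<.13)&(abs(w[:,0]-.50)<.1)&(abs(w[:,1]-.13)<.1)]
A=np.c_[s[:,:2]-[.5,.13],np.ones(len(s))]; print("lid plane",len(s),np.linalg.lstsq(A,s[:,2],rcond=None)[0])
c=camera("top"); w=cloud(c).reshape(-1,3)
s=w[(w[:,2]>.11)&(w[:,2]<.16)&(abs(w[:,0]-.488)<.06)&(abs(w[:,1]+.093)<.06)]; print("cone",len(s)); 
if len(s): print(s.min(0),s.max(0))
f=w[(w[:,2]>.021)&(w[:,2]<.03)&(abs(w[:,0]-.488)<.05)&(abs(w[:,1]+.093)<.05)]
if len(f)>3: print("foot",len(f),cv2.minEnclosingCircle((f[:,:2]*1000).astype(np.float32)))
```

```text
clk 28.0833 caseX -0.0994 tipZ 0.2428 F [ 0.2 -0.9  0.8]
lid plane 4975 [ 0.00402894 -0.01304904  0.09788387]
cone 186
[ 0.4719633  -0.10553265  0.11053781] [ 0.49800248 -0.07914087  0.14556819]
foot 461 ((485.93121337890625, -92.91417694091797), 33.87960433959961)
```

View pics/s6.png

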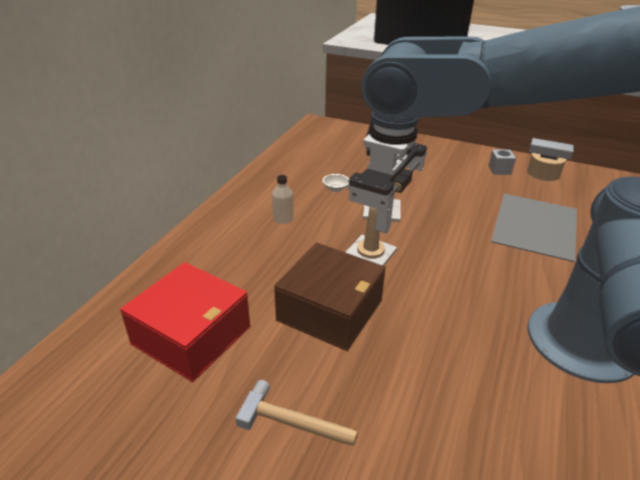

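The side view shows the lid shut and level (330,280; plane at z = 98 mm). The cone is upright on the tile (373,235), its foot at (0.4859, -0.0929) against a tile centre of (0.4864, -0.0924). The bottle, dish and hammer are undisturbed and the robot is clear, so I'm handing in.

```bash
python3 -c "
from cell import hand_in
print(hand_in())"
```

```text
the job is handed in; nothing more can be done
None
```

The job is handed in at about 28 s: the low stand is upright in the case with the lid fully shut, the cone from the case is upright within about 1 mm of the tile's centre, and the T-bar, bottle, hammer and dish were left alone.

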